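Set the toaster's browning wheel and start the toast

TASK

Make the toast well browned: with a fingertip, flick the ribbed browning wheel on top of the toaster forward, click by click, until its red patch rests at the top between the two white marks, and take the finger off it. Then press the toaster's lever down until it catches and stays down by itself. Push lightly, grip or lift nothing, keep your fingers off the bread and leave everything else on the counter where it stands.

Things in the scene. Friction and masses are not known exactly. Their poses are not given: they have to be found in the camera images.
- pointer (a point): Fixed point at the top of the browning wheel's hub, midway between the two white marks on the steel toaster's deck, 200 mm up. Axes: x along the toaster from its black control end (robot's right) to the bread slots, y across, z up. In them: deck z = -10 mm (bezel by the wheel -8); control end's face x = -45; far end x = 235; slots x = 55 to 195, y = +-30; bread tops z = +4. The toaster is fixed.
- wheel_axle (a point): Middle of the browning wheel's axle, 178 mm up (22 mm below pointer); axes as pointer; the axle lies along y. Wheel black, 20 mm wide, hub radius 22.5 mm, with 12 grey ribs across the rim, 30 degrees apart: round bars 4 mm thick, tops at radius 26 mm, so up to 14 mm above the deck. At each click a gap between two ribs is exactly at the top. Six gaps carry colour patches.
- browning_wheel (a joint): Rad; a click is 0.5236. 0 = blue at the top (stop), .524 white, 1.047 yellow, 1.571 orange, 2.094 red (wanted), 2.618 dark brown (stop). Forward, growing: the wheel's top goes outwards to the control end (-x of pointer), away from the bread; it also turns back. It takes 3 N at the rim to leave a click (12.6 mm at the ribs); past half a click it jumps on by itself, before that it falls back.
- lever_pad (a point): Centre of the top face of the toaster's black lever pad: 36 mm outwards by 46 mm across by 12 mm thick, on a short stem out of the control end's face, its centre 38 mm beyond that face. Axes as pointer. 168 mm above the counter when up, 135 mm when caught down; the toaster's deck beside it is 190 mm high, so a wide hand should lean outwards from it.
- lever (a joint): How far the lever is pushed down, m: 0 = up, 0.036 = end of its travel; let go beyond 0.034 it is caught and stays at about 0.0325. A spring pushes it up with 1 to 3 N, and 4 to 6 N are needed just before it catches; let go before that, it rises again. The bread rides down with it.
- bread0_center (a point): Centre of a slice of bread (108 x 11 x 104 mm) standing loose in a slot of the toaster, its top 14 mm above the deck while the lever is up.
- bread1_center (a point): Centre of the second, like slice, in the other slot.
- pepper_mill: Wooden pepper mill, diameter 56 mm, 210 mm high, origin under its centre.
- bottle_a: Green glass bottle, diameter 62 mm, 200 mm high, origin under its centre.
- bottle_b: A second green bottle, the same.
- jam_jar: Amber jam jar with a red lid, diameter 66 mm, 95 mm high, origin under its centre.
- mug: Blue mug, diameter 80 mm, 92 mm high, with a handle at its +y; origin under its centre.
- butter_dish: White dish 170 x 100 mm with a block of butter, 52 mm high, origin under its centre.
- napkin_box: Steel napkin box 90 x 100 x 110 mm with a red dotted front, origin under its centre.
- fruit_bowl: Small steel bowl with three lemons, diameter 170 mm, 100 mm high, origin under its centre.

How it is judged:
By the outcome, as a careful person would: the job done as asked, in the order asked, and still so for the second after the job is handed in, with the robot touching nothing.
It also fails if it takes over 54 s, if anything falls off the work surface, if the arm or the gripper's body presses on something with over 40 N, if the wrist force passes 120 N, or if a joint passes its speed limit or range.

ROBOT

A 7-joint arm with a two-finger parallel gripper is mounted at the origin on the work surface. World frame = base frame: x ahead of the robot, y to its left, z up, the work surface at z = 0. Lengths are in m, angles in rad, forces in N, time in s.
With the tool pointing down it reaches from about 0.425 to 0.825 m from the base axis. Payload 3.6 kg.
Tool frame: the origin (TCP) lies midway between the tips of the shut fingers; the grasp point (between the pads) lies 19 mm behind it; z points along the fingers, y is the line along which they close (so a half turn about z gives the same grasp; the last joint's range is limited). The gripper opens to 85 mm and grips with 20 to 120 N. Pads are 22 mm wide; open, the fingers measure 114 mm over their backs; the gripper's body (76 mm by 85 mm) begins 54 mm behind the grasp point. The pads swing forward as they close: fully open they stand 13 mm farther back than shut.
Start: joints at [1.268, 0.615, -0.013, 1.423, 0.008, 1.103, -0.04], TCP at [0.177, -0.625, 0.231] pointing down, gripper open.
Joint ranges: [-3.12, 3.12], [-0.3, 2.06], [-1.34, 1.32], [0.26, 2.42], [-1.36, 4.5], [0.01, 1.98], [-2.84, 2.84]. Speed limits (rad/s): [2.79, 2.79, 3.14, 3.14, 3.14, 3.14, 3.14].

INTERFACE

Orientations are given as a rotation vector (axis times angle).
In Python, from workcell import r gives the robot as it stands. Calls block until the motion is done:
- r.movep(position, orientation): joint-space move of the TCP to a pose.
- r.line_to(position, orientation=None, rate=0.15): straight line of the TCP; orientation=None keeps the orientation; rate is the mean speed in m/s.
- r.set_joints(angles): joint-space move.
- r.command_gripper(opening, force=None): opening from 0.0 (shut) to 1.0 (fully open); force is the grip in N (None keeps the last); returns when the fingers have stopped.
- r.pause(seconds).
- r.inverse_kinematics(position, orientation): joint angles nearest the present ones, or None.
- r.get_obs(): the state.
- r.camera(name): name is "scene" or "top"; returns the picture (400x640x3 uint8, red, green, blue); there is no depth.
- r.get_calibration(name): a dict with "camera_matrix" (3x3 intrinsics, pixels), "R" (3x3) and "t" (3): a world point X has camera coordinates R X + t. Camera axes: x right, y down, z forward; pixel columns grow to the right and rows downward; lengths in m; the calibration is good to about 2 mm. A picture is of the moment at which its call begins. get_calibration takes no time and is no camera call.
A pose or a line that the arm cannot do raises r.IKError and nothing moves.
- r.hand_in(): hands the job in; it is judged then, once.
The state is a dict: "time_s": time; "qpos": joint angles; "dq": joint speeds; "effort": joint torques, N m; "eef_pos": TCP position; "ee_rot": TCP orientation; "ft_force": force on the tool from outside, world axes, zero at the start; "ft_torque": the same for the moment, N m; "opening": opening from 0.0 (shut) to 1.0 (fully open); "gripper_force": force on a finger pad.
Only numpy, scipy, OpenCV 4.12 (cv2) and the standard library are available. Lean on these libraries where they do the work, as an engineer would, in place of code of your own. Each camera call takes 0.05 s, during which the arm holds its last target. There are 200 camera calls.

## Working session

There is one attempt and no reset: what is moved stays moved. The work goes in short steps, each a Python script; the robot and the scene stay as the last script left them, time stands still between calls to the robot, and variables do not carry over. Pictures are saved under pics/ and viewed, at most 10 in all, crops included, and the job is handed in when it is done.

```bash
mkdir -p pics; ls; python3 - <<'E'
from workcell import r
import cv2,numpy as np
for n in("scene","top"):
    im=r.camera(n);cv2.imwrite(f"pics/{n}0.png",cv2.cvtColor(im,cv2.COLOR_RGB2BGR))
    c=r.get_calibration(n);print(n,c, -c["R"].T@c["t"])
o=r.get_obs();print(o["time_s"],o["eef_pos"],o["ee_rot"],o["opening"])
E
```

```text
pics
scene {'camera_matrix': array([[428.62206919,   0.        , 315.31699051],
       [  0.        , 428.62206919, 200.30176204],
       [  0.        ,   0.        ,   1.        ]]), 'R': array([[-0.67112852,  0.74132659,  0.00462508],
       [ 0.42858448,  0.3930762 , -0.81351487],
       [-0.60489822, -0.5439908 , -0.58152572]]), 't': array([ 0.42065447, -0.12980645,  1.47106139])} [1.22778865 0.53942534 0.747915  ]
top {'camera_matrix': array([[381.9790391 ,   0.        , 322.29188847],
       [  0.        , 381.9790391 , 197.73646025],
       [  0.        ,   0.        ,   1.        ]]), 'R': array([[-9.48152570e-03, -9.99954993e-01, -3.35007469e-04],
       [-9.90834360e-01,  9.44018932e-03, -1.34752192e-01],
       [ 1.34749290e-01, -9.45719462e-04, -9.90879273e-01]]), 't': array([-0.043168  ,  0.58127782,  1.00948705])} [ 0.43951307 -0.04769873  1.07859379]
0.1 [ 0.17684086 -0.62475143  0.23022195] [-3.10942856e+00 -4.31628472e-01  5.41130423e-04] 0.9997988143237971
```

View pics/scene0.png

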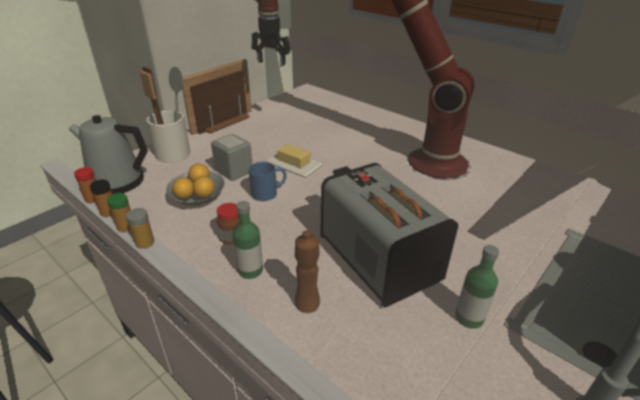

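View pics/top0.png

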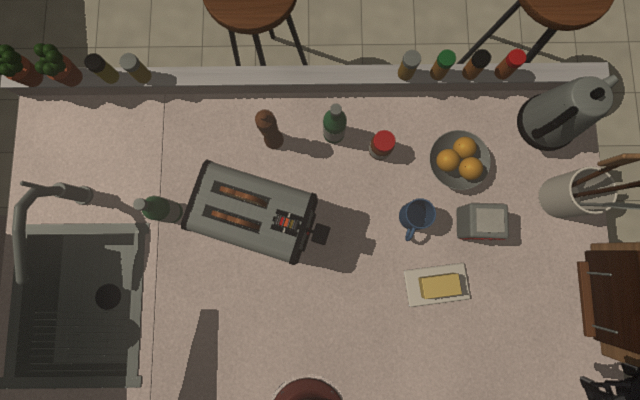

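The top view shows the toaster at about (250,210), its wheel at about (288,224) and the lever pad at about (321,234). The pepper mill, bottle and jar lie beyond it. I'll zoom in next.

```bash
python3 - <<'E'
import cv2,numpy as np
t=cv2.imread("pics/top0.png");s=cv2.imread("pics/scene0.png")
a=cv2.resize(t[155:270,175:335],None,fx=5,fy=5,interpolation=cv2.INTER_CUBIC)
cv2.imwrite("pics/c1.png",cv2.convertScaleAbs(a,alpha=1.5))
a=cv2.resize(s[155:225,315:435],None,fx=6.5,fy=6.5,interpolation=cv2.INTER_CUBIC)
cv2.imwrite("pics/c2.png",cv2.convertScaleAbs(a,alpha=1.5))
E
```

```text
(no output)
```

View pics/c1.png

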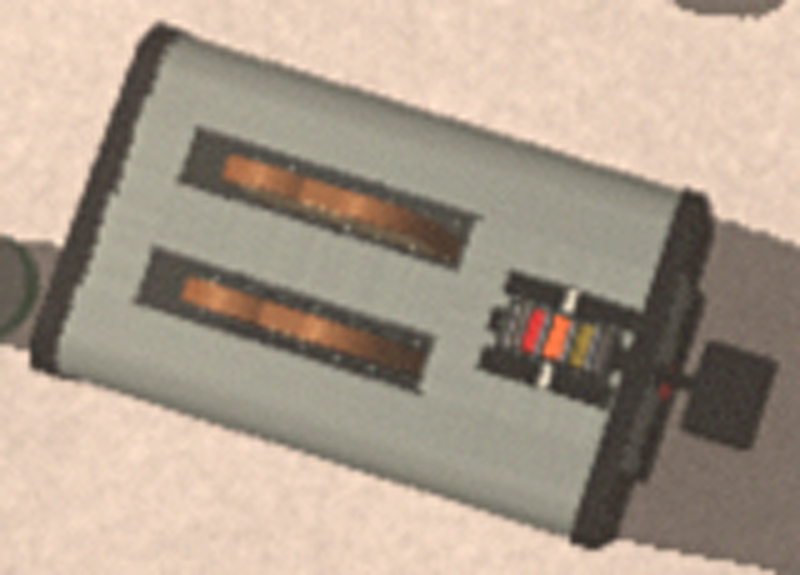

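View pics/c2.png

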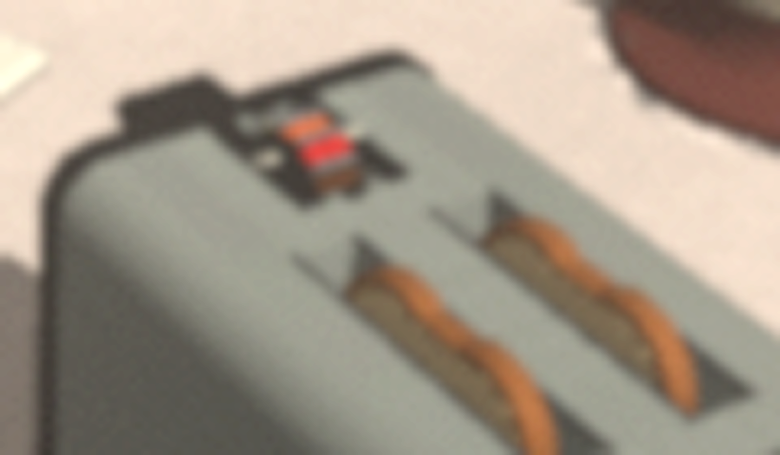

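The marks are at (571,302) and (543,375) in the top crop. Orange lies between them and red is next on the bread side, so one click forward is needed. I'll fit the toaster's planar pose next.

```bash
cat > h.py <<'E'
from workcell import r
import cv2,numpy as np
from scipy.optimize import least_squares
from scipy.spatial.transform import Rotation as Ro
def ray(n,px,z):
    c=r.get_calibration(n);C=-c["R"].T@c["t"]
    d=c["R"].T@np.linalg.inv(c["camera_matrix"])@[px[0],px[1],1]
    return C+d*(z-C[2])/d[2]
def T(p,x,y): # toaster x,y (mm) -> world xy
    c,s=np.cos(p[2]),np.sin(p[2]);return np.array([p[0]+(c*x-s*y)/1e3,p[1]+(s*x+c*y)/1e3])
def shot(n,name,box,k):
    im=cv2.cvtColor(r.camera(n),cv2.COLOR_RGB2BGR);x0,y0,x1,y1=box
    cv2.imwrite(f"pics/{name}.png",cv2.convertScaleAbs(cv2.resize(im[y0:y1,x0:x1],None,fx=k,fy=k,interpolation=cv2.INTER_CUBIC),alpha=1.5))
E
python3 - <<'E'
from h import *
t=lambda u,v:((u+.5)/5-.5+175,(v+.5)/5-.5+155)
s=lambda u,v:((u+.5)/6.5-.5+315,(v+.5)/6.5-.5+155)
obs=[("top",t(329,199),.190,125,-30),("top",t(286,318),.190,125,30),("top",t(557,338.5),.192,0,0),
("top",t(730,395),.168,-83,0),("top",t(557,338),.200,0,0)]
W=[ray(n,p,z)[:2] for n,p,z,_,_ in obs]
for sg in(1,-1):
    f=lambda p:np.concatenate([T(p,o[3],sg*o[4])-w for o,w in zip(obs,W)])
    q=least_squares(f,[.45,0,1.5]);print(sg,q.x,(q.fun*1e3).round(1))
print("scene marks mid",ray("scene",s(311.5,143.5),.192),"top",W[2],W[4])
from h import *
im=cv2.imread("pics/top0.png");hs=cv2.cvtColor(im,cv2.COLOR_BGR2HSV)
for n,l,h in(("red",170,180),("orange",5,14)):
    m=cv2.inRange(hs[215:235,272:300],(l,150,110),(h,255,255));M=cv2.moments(m,True);print(n,M["m00"],M["m10"]/M["m00"]+272,M["m01"]/M["m00"]+215)
E
```

```text
1 [0.50313943 0.03523327 1.25205026] [ 0.7  0.7 -0.4  0.5 -0.2 -1.  -0.3  0.1  0.2 -0.3]
-1 [0.50317022 0.03522313 1.25302076] [-56.4  19.5  56.5 -18.2  -0.1  -1.1  -0.2   0.1   0.2  -0.3]
scene marks mid [0.49944916 0.03749279 0.192     ] top [0.50331999 0.03627355] [0.5029745 0.0355166]Traceback (most recent call last):
  File "<stdin>", line 14, in <module>
ZeroDivisionError: float division by zero
```

```bash
cat >> h.py <<'E'
P=np.array([.502,.036,1.252])
XT=np.array([np.cos(P[2]),np.sin(P[2]),0]);YT=np.array([-XT[1],XT[0],0]);Z=np.array([0,0,1.])
TH=np.radians(35)
def ori(th=TH,sg=1):
    z=np.sin(th)*XT-np.cos(th)*Z; y=sg*YT; return Ro.from_matrix(np.c_[np.cross(y,z),y,z]).as_rotvec()
def tcp(cx,cz,y=0,th=TH,half=11): # leading lower corner at toaster (cx,cz) mm -> TCP
    x=cx+half*np.cos(th);z=cz+half*np.sin(th)
    return np.r_[T(P,x,y),.2+z/1e3]
def st(tag=""):
    o=r.get_obs();d=o["eef_pos"]-np.r_[P[:2],.2]
    print(tag,round(o["time_s"],2),"tcp",(1e3*np.array([d@XT,d@YT,d[2]])).round(1),"F",np.round([o["ft_force"]@XT,o["ft_force"]@YT,o["ft_force"][2]],1))
    return o
E
python3 - <<'E'
from h import *
r.command_gripper(0.0)
q0=r.get_obs()["qpos"]
for sg in(1,-1):
    q=r.inverse_kinematics(tcp(14,60),ori(sg=sg));print(sg,None if q is None else np.round(q,2))
    q2=r.inverse_kinematics(tcp(-80,-70),ori(sg=sg));print(sg,None if q2 is None else np.round(q2,2))
print(np.round(q0,2));st()
E
```

```text
1 [ 0.03  0.37  0.22  1.96 -0.87  0.97 -2.66]
1 [ 0.25  0.58  0.2   2.1  -1.03  0.87 -2.19]
-1 [ 0.68  0.43 -0.69  1.94 -0.48  0.74  0.08]
-1 [ 0.83  0.66 -0.67  2.08 -0.44  0.53  0.35]
[ 1.27  0.61 -0.01  1.42  0.01  1.1  -0.04]
 0.87 tcp [-729.9  101.3   31.3] F [-0.3 -0.2  1.2]
```

```bash
python3 - <<'E'
from h import *
O=ori(sg=-1)
p=r.get_obs()["eef_pos"]
r.line_to(p+[0,0,.12],rate=.25)
r.movep(tcp(14,90),O);st("above")
r.line_to(tcp(14,12),rate=.12);st("near")
im=cv2.cvtColor(r.camera("scene"),cv2.COLOR_RGB2BGR);im2=cv2.cvtColor(r.camera("top"),cv2.COLOR_RGB2BGR)
a=cv2.resize(im[125:225,315:415],(500,500),interpolation=cv2.INTER_CUBIC);b=cv2.resize(im2[190:250,265:325],(300,300),interpolation=cv2.INTER_CUBIC)
c=np.zeros((500,800,3),np.uint8);c[:,:500]=a;c[:300,500:]=b
cv2.imwrite("pics/n1.png",cv2.convertScaleAbs(c,alpha=1.5))
E
```

```text
above 4.16 tcp [22.2 -0.8 96.3] F [0.1 0.7 0.6]
near 4.96 tcp [23.2 -0.5 18.9] F [0.1 0.  0.5]
```

View pics/n1.png

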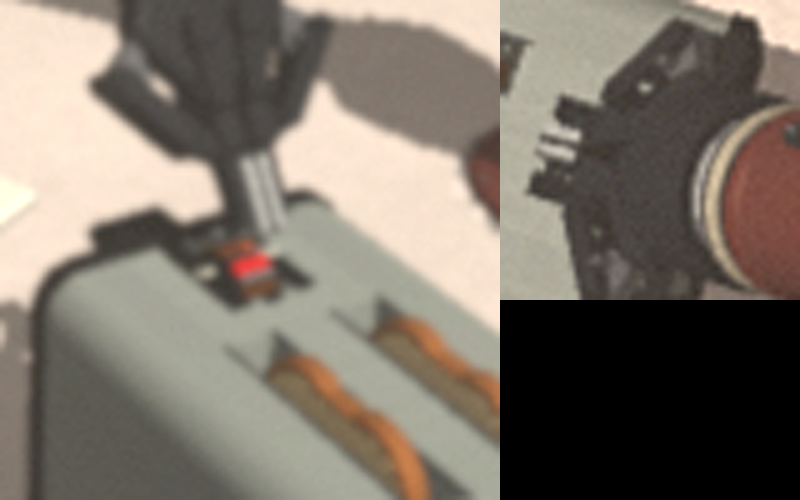

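The fingertip, at (265,237) in the crop, hovers behind the red patch. It is clear of the bread and the side marks are visible. I'll go down into the gap and push with force watching.

```bash
python3 - <<'E'
from h import *
c=r.get_calibration("scene")
def pj(X):
    v=c["camera_matrix"]@(c["R"]@X+c["t"]);return ((v[:2]/v[2]-[315,125])*5).round()
e=r.get_obs()["eef_pos"];v=np.cos(TH)*XT+np.sin(TH)*Z
print("tip proj",pj(e),[pj(e+a*.011*v+b*.0145*YT) for a in(-1,1) for b in(-1,1)])
r.line_to(tcp(13.5,1),rate=.05);st("down")
for cx in(12,11,10,9,8,7,6,5):
    r.line_to(tcp(cx,1),rate=.03);o=st(cx)
    if np.linalg.norm(o["ft_force"])>12:break
E
```

```text
tip proj [263. 234.] [array([226., 244.]), array([276., 229.]), array([249., 239.]), array([301., 223.])]
down 5.42 tcp [22.4  0.3  6.9] F [ 0.1 -0.8  0.2]
12 5.67 tcp [20.9 -0.1  7.4] F [ 0.5  0.9 -0.2]
11 5.92 tcp [19.9 -0.   7.3] F [ 0.9 -0.1 -0.3]
10 6.17 tcp [19.  -0.1  7.4] F [0.3 0.6 0.4]
9 6.42 tcp [18.1 -0.   7.5] F [ 1.1 -0.2  1.4]
8 6.67 tcp [17.2 -0.   7.6] F [ 0.6 -0.1  2.9]
7 6.92 tcp [16.3 -0.1  7.7] F [0.5 0.2 3.8]
6 7.17 tcp [14.7 -0.3  7.4] F [-2.  -0.1  4.7]
5 7.42 tcp [13.2  0.1  6.7] F [-1.5 -0.4  0.9]
```

```bash
python3 - <<'E'
from h import *
r.line_to(tcp(6,15),rate=.05);r.line_to(tcp(-10,60),rate=.12);st()
shot("scene","n2",(330,150,400,205),7)
E
```

```text
8.41 tcp [-1.1  0.4 65.9] F [0.4 1.2 0. ]
```

View pics/n2.png

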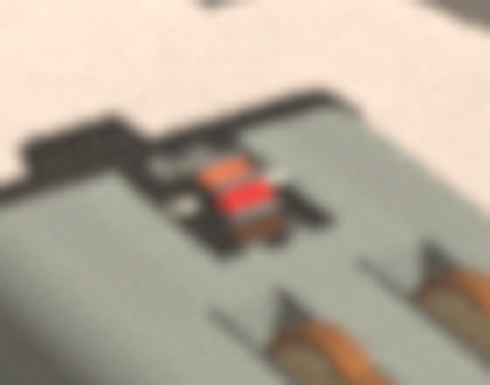

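The red patch at (246,196) still sits on the bread side of the marks' midpoint (230,191), so the wheel fell back. The force was mostly vertical, so the tip edge is rounded and rode over the rib. I'll go deeper.

```bash
python3 - <<'E'
from h import *
r.line_to(tcp(10.5,10),rate=.12);st()
for cz in(4,2,1,0,-1,-2,-3,-4,-5):
    r.line_to(tcp(10.5,cz),rate=.03);r.pause(.1);o=st(cz)
    if np.linalg.norm(o["ft_force"])>3:break
E
```

```text
9.06 tcp [19.7 -0.1 16.3] F [-1.  -0.7  0.7]
4 9.51 tcp [19.4 -0.2 10.5] F [ 0.2 -0.5 -0.2]
2 9.86 tcp [19.5  0.   8.3] F [ 1.3 -1.  -0.6]
1 10.21 tcp [19.5  0.   7.3] F [0.1 0.5 0.5]
0 10.56 tcp [20.1 -0.2  6.8] F [ 1.2 -0.8  2.7]
```

```bash
python3 - <<'E'
from h import *
r.line_to(tcp(13.5,1),rate=.05);r.pause(.1);st()
for cz in(0,-1,-2,-3,-4,-5):
    r.line_to(tcp(13.5,cz),rate=.03);r.pause(.15);o=st(cz)
    if np.linalg.norm(o["ft_force"])>2.8:break
E
```

```text
10.91 tcp [22.1  0.2  6.8] F [ 0.1 -0.5  0.1]
0 11.31 tcp [22.5 -0.   6.3] F [ 0.8 -0.2 -0.7]
-1 11.71 tcp [22.5  0.   5.3] F [-0.7  0.2 -0.3]
-2 12.11 tcp [22.6  0.   4.3] F [ 0.8  0.6 -0.9]
-3 12.51 tcp [22.9 -0.   3.6] F [ 1.9 -0.5  1.1]
-4 12.91 tcp [23.2 -0.1  2.8] F [ 3.3 -0.2  2.9]
```

The tip is now beside the rib with a good sideways force, so I'll push outwards.

```bash
python3 - <<'E'
from h import *
for cx in(12.5,11.5,10.5,9.5,8.5,7.5,6.5):
    r.line_to(tcp(cx,-3.5 if cx>9 else -3),rate=.03);o=st(cx)
    if np.linalg.norm(o["ft_force"])>15:break
E
```

```text
12.5 13.16 tcp [21.4 -0.1  2.9] F [ 3.  -0.   4.5]
11.5 13.41 tcp [20.5 -0.1  3.1] F [ 2.2 -0.1  4.8]
10.5 13.66 tcp [19.7 -0.1  3.3] F [3.  0.5 6.8]
9.5 13.91 tcp [18.9 -0.1  3.5] F [1.7 0.7 7.6]
8.5 14.16 tcp [17.6 -0.1  3.9] F [1.3 1.  8.3]
7.5 14.41 tcp [16.7 -0.1  4.1] F [0.4 1.7 8. ]
6.5 14.66 tcp [15.9 -0.1  4.2] F [1.6 1.3 8.6]
```

```bash
python3 - <<'E'
from h import *
for cx,cz in((6,-1.5),(5,-.5),(4,0)):
    r.line_to(tcp(cx,cz),rate=.03);o=st(cx)
r.line_to(tcp(4.5,8),rate=.05);r.line_to(tcp(-10,60),rate=.15);st()
shot("scene","n3",(330,150,400,205),7)
E
```

```text
6 14.91 tcp [14.  -0.2  4.7] F [-0.8  0.7  5.6]
5 15.16 tcp [12.4 -0.2  5.1] F [-2.6 -0.2  2.7]
4 15.41 tcp [12.3 -0.   5.9] F [-1.5  0.1  2.6]
 16.23 tcp [-1.   0.4 65.9] F [ 0.9 -0.1 -1.3]
```

View pics/n3.png

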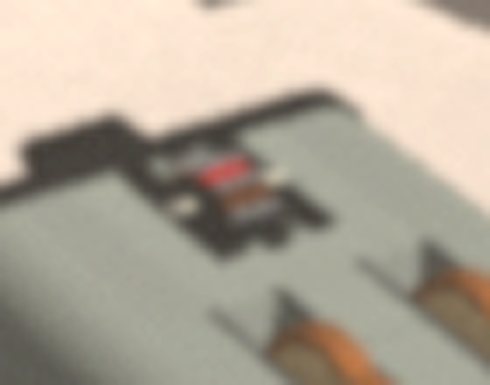

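Red now sits at (226,172), exactly where orange was. I'll back off, check that spot against the projected pointer and take a top view.

```bash
python3 - <<'E'
from h import *
c=r.get_calibration("scene")
for a in(-30,0,30,60):
    X=np.r_[T(P,22.5*np.sin(np.radians(a)),0),.178+.0225*np.cos(np.radians(a))]
    v=c["camera_matrix"]@(c["R"]@X+c["t"]);print(a,((v[:2]/v[2]-[330,150])*7).round())
r.movep(tcp(-170,70),ori(sg=-1));st()
shot("top","n4",(255,190,355,265),6)
E
```

```text
-30 [202. 159.]
0 [221. 167.]
30 [239. 190.]
60 [252. 222.]
 16.96 tcp [-160.6    0.4   75.8] F [ 1.  -0.2 -0. ]
```

View pics/n4.png

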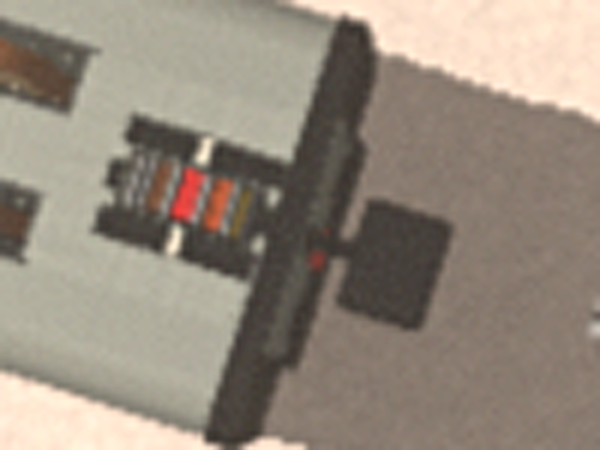

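Red rests between the two white marks, at (188,195) in the crop. Now the lever pad, at (396,265).

```bash
python3 - <<'E'
from h import *
O=ori(sg=-1)
r.movep(tcp(-92,0),O);r.line_to(tcp(-92,-28),rate=.08);st()
for cz in list(range(-34,-64,-5))+list(range(-65,-82,-1)):
    r.line_to(tcp(-92,cz),rate=.06);o=st(cz)
    if o["ft_force"][2]>11 or abs(o["ft_force"][:2]).max()>10:break
r.pause(.1);st()
r.line_to(tcp(-92,-20),rate=.1);r.movep(tcp(-180,90),O);r.pause(.3);st()
shot("top","n5",(255,190,355,265),6)
E
```

```text
18.01 tcp [-83.4  -0.5 -21.4] F [-0.   0.9  0.3]
-34 18.26 tcp [-83.2  -0.6 -27.5] F [-0.8 -0.3  1.2]
-39 18.51 tcp [-83.1  -0.2 -32.8] F [-1.4 -0.8  1.3]
-44 18.76 tcp [-83.   -0.  -37.9] F [-0.2 -0.1  2. ]
-49 19.01 tcp [-82.9  -0.1 -42.7] F [ 0.2 -0.3  3. ]
-54 19.26 tcp [-82.8  -0.1 -47.6] F [0.2 0.1 2.7]
-59 19.51 tcp [-82.9  -0.  -52.7] F [ 0.4 -0.3  1.8]
-65 19.76 tcp [-83.1   0.7 -59.1] F [-0.3 -0.  -0.7]
-66 20.01 tcp [-83.    0.2 -59.8] F [-0.3 -0.   0.1]
-67 20.26 tcp [-83.    0.1 -60.5] F [-1.1 -0.2  3.2]
-68 20.51 tcp [-83.    0.1 -61.7] F [-0.5  1.6  2.4]
-69 20.76 tcp [-82.9   0.1 -62.7] F [-1.   1.   3.7]
-70 21.01 tcp [-82.9   0.1 -63.5] F [-2.1  1.6  4.7]
-71 21.26 tcp [-82.9  -0.  -63.7] F [-5.3  4.1 11.3]
 21.36 tcp [-82.9  -0.  -63.8] F [-4.6  3.1 11.7]
 22.93 tcp [-169.9    0.6   95.4] F [-0.2 -0.2  1. ]
```

View pics/n5.png

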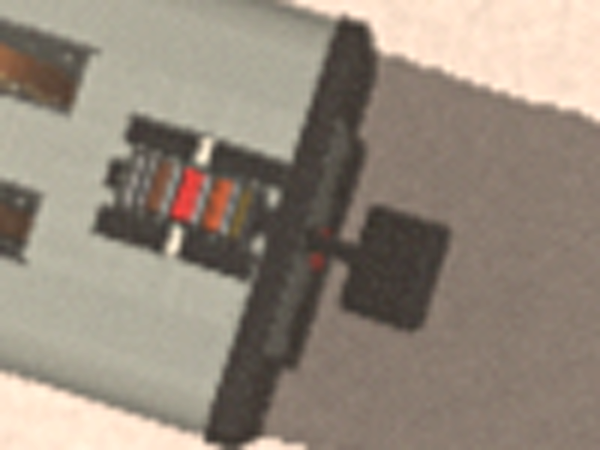

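The pad is drawn smaller, which fits it being down, and the tip travelled about 36 mm to a hard stop. I'll check once numerically, comparing pad area and the rest of the scene with the first pictures, then hand in.

```bash
python3 - <<'E'
from h import *
r.pause(.5)
a=cv2.cvtColor(r.camera("top"),cv2.COLOR_RGB2BGR);b=cv2.imread("pics/top0.png")
for i in(b,a):
    m=cv2.inRange(cv2.cvtColor(i,cv2.COLOR_BGR2GRAY)[220:248,312:332],0,55);print("pad area",(m>0).sum())
def scn(i):
    g=cv2.cvtColor(i,cv2.COLOR_BGR2HSV)[170:300,300:470];return (cv2.inRange(g,(5,110,60),(18,255,255))>0).sum()
s=cv2.cvtColor(r.camera("scene"),cv2.COLOR_RGB2BGR);s0=cv2.imread("pics/scene0.png")
print("bread px",scn(s0),scn(s))
for n,(x0,y0,x1,y1) in dict(mill=(292,228,324,315),bottle=(230,200,265,280),bottleb=(455,245,498,330),bowl=(165,160,212,208),butter=(270,140,322,175)).items():
    print(n,cv2.absdiff(s[y0:y1,x0:x1],s0[y0:y1,x0:x1]).mean().round(1))
E
```

```text
pad area 305
pad area 276
bread px 1485 1104
mill 1.7
bottle 1.8
bottleb 1.9
bowl 1.9
butter 7.9
```

```bash
python3 -c "
from workcell import r
print(r.hand_in())"
```

```text
the job is handed in; nothing more can be done
None
```

The job is handed in: the browning wheel rests with red between the two white marks, the lever is caught down and the arm is clear of everything, at about 24 s of the 54 s allowed.

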